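Refit the dial knob of a bench variable transformer and wind it down to zero

TASK

The pointer knob has been taken off the variable transformer on the bench. Push it back onto the transformer's D-shaft until it snaps fully home, without forcing it (if it will not go on, it is not lined up: rest it lightly on the shaft end and turn it until it drops over the flat), then turn it anticlockwise, seen from above, until the pointer stands at the zero mark, without wrenching it against the end stop. Let go of the knob and leave the other things on the bench where they are.

Things in the scene. Friction and masses are not known exactly. Their poses are not given: they have to be found in the camera images.
- knob: Loose pointer knob, black plastic, 63 to 126 g, standing on its flange: round flange 58 mm across, 6 mm thick; on it a bar grip 26 mm wide with flat parallel sides, top at 34 mm, from 24 mm behind to 16 mm ahead of the axis, then a nose 12 mm wide to 29 mm ahead (top 30 mm). White line along the top. Origin: on the axis, at the underside; x = pointer direction, z up.
- bore (a point): Mouth of the knob's D bore, at the knob's origin with its axes; opens downwards, 22 mm deep, 14.7 mm round, with a flat 3.75 mm from the axis on the pointer (+x) side. The mouth is bevelled (22 mm wide, 4.5 mm deep on the round side, but only 1.5 mm wide and 2.5 mm deep on the flat), so a shaft about 2 mm off-centre is led in if the knob may give way sideways.
- pointer (a point): Tip of the knob's nose, 29 mm from the knob's axis in pointer direction (knob x), 10 mm above its underside.
- transformer: Bench variable transformer, fixed: grey steel case 150 x 150 x 118 mm with a round aluminium dial plate on top (124 mm across, top at 120 mm). The shaft stands upright in its middle. Origin: centre of its underside; x points from its meter panel to its back, z up.
- shaft_tip (a point): Centre of the end face of the steel D-shaft, 146 mm above the bench; axes as the transformer's. Shaft 14 mm thick, one flat 3.5 mm from its axis all along. Where the flat faces is NOT measured: at the start 0.3 to 1.5 rad clockwise, seen from above, of the direction from shaft to zero mark. The shaft turns against about 0.04 N m and stays where left.
- nut_top (a point): Centre of the hexagonal nut (27 mm) at the shaft's foot, 126 mm up. Knob and shaft mate only with both flats on one side, within about 5 degrees; else the knob sits on the tip. Lined up it drops 5 mm freely, then a sprung ball resists with 3 to 10 N, then it snaps down onto the nut, 20 mm below the tip. Over 35 N between knob and transformer (all contacts added up) is forcing: push under 15 N.
- zero_mark (a point): Zero mark: the longest tick on the dial plate, with a cross bar at its outer end, 135 degrees anticlockwise of the transformer's x. This point: at plate height (120 mm), 29 mm from the shaft axis, where the pointer tip stands at zero. The fitted knob turns anticlockwise, seen from above, to it; the shaft's end stop is 0.06 rad past it: do not twist it there with over 0.07 N m.
- spare_knob: Bystander: a small round black knob without pointer, 38 mm across, 22 mm high. Origin: centre of its underside.
- tape_roll: Bystander: roll of grey tape lying flat, 104 mm across, 24 mm high. Origin: centre of its underside.
- screwdriver: Bystander: screwdriver with a wooden handle, 190 mm long, lying on the bench. Origin: below its middle; x from handle to tip.

How it is judged:
On the way, in this order (a step that is already met when the one before it is completed fails the run):
1. the knob is snapped fully home on the D-shaft (z of knob in the frame of shaft_tip below -0.0185 m and horizontal distance between knob and shaft_tip below 0.0025 m), for 0.2 s.
2. the seated knob is turned down to the zero mark (z of knob in the frame of shaft_tip below -0.0185 m and horizontal distance between pointer and zero_mark below 0.005 m), for 0.2 s.
At the end, for the whole second after the job is handed in: The knob is snapped home on the shaft (underside within 1.5 mm of the nut, centred within 2.5 mm, upright within 0.08 rad), its pointer tip is within 5 mm (10 degrees) of the zero mark seen from above, it is at rest and let go (all of step 2 and horizontal distance between knob and shaft_tip below 0.0025 m and angle between knob's own z axis and vertical below 0.08 rad and linear speed of knob below 0.02 m/s and contact force between the fingers and knob below 0.1 N); the robot touches nothing.
It fails at once if the knob is forced: more than 35 N between knob and transformer, summed over all their contact points (contact force between knob and transformer above 35 N).
It fails at once if a bystander is disturbed: the spare knob, tape roll or screwdriver moved more than 20 mm (distance of any of spare_knob, tape_roll, screwdriver from where it was at the start of the episode above 0.02 m).
It also fails if it takes over 72 s, if anything falls off the work surface, if the arm or the gripper's body presses on something with over 40 N, if the wrist force passes 120 N, or if a joint passes its speed limit or range.

ROBOT

A 7-joint arm with a two-finger parallel gripper is mounted at the origin on the work surface. World frame = base frame: x ahead of the robot, y to its left, z up, the work surface at z = 0. Lengths are in m, angles in rad, forces in N, time in s.
With the tool pointing down it reaches from about 0.35 to 0.9 m from the base axis. Payload 8.1 kg.
Tool frame: the origin (TCP) lies at the very end of the fingers, on their centre line; the grasp point (between the pads) lies 19 mm behind it (arm.grip_depth is the distance from the TCP to the grasp point, in m); x points along the fingers, z is the direction in which the jaws open and shut, and the axes are right-handed (so a half turn about x gives the same grasp; the last joint's range is limited). The gripper opens to 92 mm and grips with 3 to 60 N. Pads are 19 mm wide; open, the fingers measure 130 mm over their backs; the gripper's body (75 mm by 190 mm) begins 47 mm behind the grasp point.
Start: joints at [1.041, 0.434, 0.025, 1.573, -0.012, 1.134, -0.075], TCP at [0.259, -0.569, 0.227] pointing down, gripper open.
Joint ranges: [-2.62, 2.62], [-0.44, 2.09], [-1.27, 1.32], [0.08, 2.57], [-1.32, 4.46], [0.12, 2], [-2.74, 2.74]. Speed limits (rad/s): [2.22, 2.22, 3.01, 3.01, 3.14, 3.14, 3.14].

INTERFACE

Orientations are given as a rotation vector (axis times angle).
In Python, from cell import status, cams, arm gives the robot as it stands. The module is installed in compiled form; this text tells all that it offers.
- The arm moves only by the tool step_arm, never from a script. Its argument "rows" is a list of rows, each a list of 7 numbers: the gripper command: -1 is fully open, 1 is shut, values between are in proportion, then the shift along the tool's x, y, z as a fraction of full scale, then the turn, a rotation vector about the tool's x, y, z as a fraction of full scale. In form: [[grip, x, y, z, rx, ry, rz], ...]. A call has 1 to 12 rows; each row is the pose to reach, as a shift and turn from the pose commanded when the call began, along the tool's axes at that moment; what a row does not reach only later rows make up. Full scale, the value 1, is 80 cm for a shift and 60 degrees for a turn. A row lasts 1/12 s, in which the tool goes at most 41.7 mm and 7.16 degrees, less where a joint would pass 70% of its speed; a pose out of reach is approached as far as the arm can. A call with a number of a shift or a turn outside -1 to 1 is refused whole. A call with a gripper value outside its range is refused whole. The fingers move at their own pace and stop on an object; "newtons" is the grip in N (left out, the last holds). Time passes only in rows, so rows that repeat a pose let the fingers close. It gives the time, the measured TCP pose, the force and the opening at its end, in the units of the state.
- status.observe(): the state, without advancing time (a new reading comes with each control period).
- cams.get_image(name): name is "side" or "top" or "wrist"; returns a dict with "pixels" (420x560x3 uint8, red, green, blue), "range_z" (420x560 float32, m along the optical axis (not along the pixel's ray), 0 where there is no reading), "camera_matrix" (3x3 intrinsics, pixels), "distortion" ([k1, k2, p1, p2, k3] as OpenCV has them; the pictures are not rectified), "eye" and "attitude" of the camera in the world; the wrist camera has in their place "tool_from_camera" (4x4, takes a point from camera to tool coordinates, whose origin is the TCP and whose axes are the tool frame's). Camera axes: x right, y down, z forward; pixel columns grow to the right and rows downward; lengths in m; the calibration is good to about 2 mm. A picture is of the moment at which its call begins: read the wrist's pose just before it.
- arm.sign_off(): hands the job in, once; it reports no verdict.
The state is a dict: "clock": time; "joints": joint angles; "dq": joint speeds; "joint_efforts": joint torques, N m; "position": TCP position; "ee_rot": TCP orientation; "force": force on the tool from outside, world axes, zero at the start; "ft_torque": the same for the moment, N m; "width": opening from 0.0 (shut) to 1.0 (fully open).
Only numpy, scipy, OpenCV 4.12 (cv2) and the standard library are available. Lean on these libraries where they do the work, as an engineer would, in place of code of your own. Each camera call takes 0.05 s, during which the arm holds its last target.

## Working session

There is one attempt and no reset: what is moved stays moved. The work goes in short steps, Python scripts to look and compute and a tool call to move; the robot and the scene stay as the last step left them, time stands still between calls to the robot, and variables do not carry over. Pictures are saved under pics/ and viewed, and the job is handed in when it is done.

Besides the shell and the picture viewer there is one more tool, called after ">>>" by a JSON object that holds its "api" and its "payload". step_arm: Moves the arm, as the interface text tells. Its arguments: {"type":"object","properties":{"rows":{"type":"array","items":{"type":"array","items":{"type":"number"}}},"newtons":{"type":"number"}},"required":["rows"]}

```bash
ls; mkdir -p pics
cat > h.py <<'E'
import numpy as np,cv2
from scipy.spatial.transform import Rotation as R
from cell import status,cams,arm
def snap(name,fn):
    s=status.observe(); im=cams.get_image(name)
    cv2.imwrite('pics/'+fn+'.png',im['pixels'][:,:,::-1])
    np.savez('pics/'+fn+'.npz',pos=s['position'],rot=s['ee_rot'],**{k:np.array(v) for k,v in im.items()})
    return load(fn)
def load(fn):
    d=dict(np.load('pics/'+fn+'.npz'))
    if 'eye' in d:
        A=np.array(d['attitude']); Rm=A if A.shape==(3,3) else (R.from_rotvec(A).as_matrix() if A.size==3 else R.from_quat(A).as_matrix())
        d['Rc']=Rm; d['o']=d['eye']
    else:
        T=d['tool_from_camera']; Rt=R.from_rotvec(d['rot']).as_matrix()
        d['Rc']=Rt@T[:3,:3]; d['o']=d['pos']+Rt@T[:3,3]
    return d
def rays(d,uv):
    uv=np.asarray(uv,float).reshape(-1,1,2)
    n=cv2.undistortPoints(uv,d['camera_matrix'],d['distortion'])[:,0]
    return np.c_[n,np.ones(len(n))]
def onplane(d,uv,z):
    w=rays(d,uv)@d['Rc'].T
    return d['o']+w*((z-d['o'][2])/w[:,2])[:,None]
def cloud(d):
    H,W=d['range_z'].shape; u,v=np.meshgrid(np.arange(W),np.arange(H))
    r=rays(d,np.c_[u.ravel(),v.ravel()])*d['range_z'].ravel()[:,None]
    return (r@d['Rc'].T+d['o']).reshape(H,W,3)
E
python3 - <<'E'
from h import *
np.set_printoptions(precision=4,suppress=True)
for n in ('side','top','wrist'):
    d=snap(n,n+'0')
    print(n,d['o'],d['Rc'].tolist(),d['camera_matrix'][0],d.get('attitude'))
s=status.observe(); print(s); print(arm.grip_depth)
E
```

```text
pics
side [0.2778 0.8182 0.9732] [[-0.9487155608504565, -0.22348690967435283, 0.22358977124280693], [-0.31596596834478763, 0.6931864885332677, -0.6478101565758736], [-0.010212318450957339, -0.6852343346032252, -0.7282510660704389]] [541.6293   0.     272.044 ] [-0.4438  2.7723 -1.0966]
top [0.4126 0.0379 1.0121] [[-0.012023835839778719, -0.9918653848628571, 0.12672208048542535], [-0.9998985535097629, 0.010958738252253141, -0.009098832068053245], [0.007636102460161408, -0.12681862783824455, -0.9918965296705311]] [469.8325   0.     282.6102] [-2.1471  2.172  -0.1465]
wrist [ 0.3343 -0.5343  0.3836] [[0.4137907282501671, -0.8672063286775734, -0.2770025572368566], [-0.9103680692127064, -0.3950665059709638, -0.1230952250000791], [-0.0026854742825285203, 0.30310994599560076, -0.9529518082602177]] [300.9124   0.     279.0971] None
{'clock': 0.15, 'joints': array([ 1.0414,  0.435 ,  0.025 ,  1.5739, -0.0116,  1.134 , -0.0751]), 'dq': array([ 0.0005, -0.0006,  0.0002, -0.0028, -0.0015, -0.    , -0.0008]), 'joint_efforts': array([  0.0019, -66.8258,   0.9861, -31.4695,  -0.0605,   0.0394,
         0.0001]), 'position': array([ 0.2585, -0.5686,  0.2261]), 'ee_rot': array([ 0.89  ,  1.3824, -0.8891]), 'force': array([-0.3385, -0.4823,  0.3586]), 'ft_torque': array([-0.0148, -0.0311,  0.008 ]), 'width': 0.9990028471057317}
0.0188
```

View pics/top0.png

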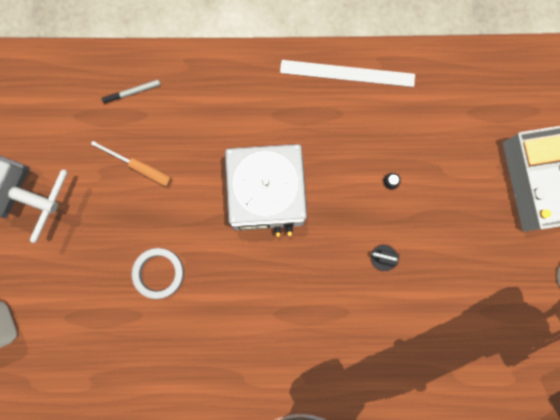

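View pics/side0.png

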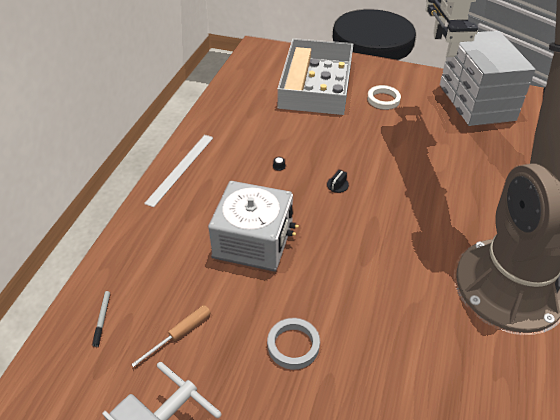

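View pics/wrist0.png

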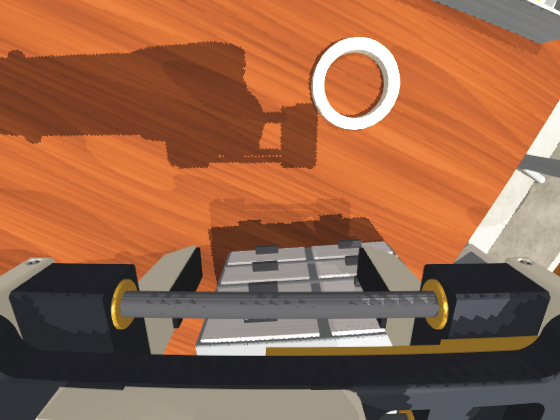

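The top view shows the transformer at about (265,187) with the shaft at (265,183). The knob is at (384,258), the spare knob at (392,181), the tape at (157,273) and the screwdriver at (130,163). Next I enlarge the relevant parts.

Run:
```python
from h import *
np.set_printoptions(precision=4,suppress=True)
d=load('top0'); im=d['pixels'][:,:,::-1]
a=cv2.resize(im[140:240,220:310],None,fx=6,fy=6,interpolation=cv2.INTER_CUBIC)[:600,:]
b=cv2.resize(im[233:283,359:409],None,fx=5,fy=5,interpolation=cv2.INTER_CUBIC)
e=load('side0'); i2=e['pixels'][:,:,::-1]
c=cv2.resize(i2[160:200,315:365],None,fx=5,fy=5,interpolation=cv2.INTER_CUBIC)
o=np.zeros((600,800,3),np.uint8); o[:600,:540]=a; o[:250,545:795]=b; o[300:500,545:795]=c
cv2.imwrite('pics/crop0.png',o)
c=cloud(d)
m=(c[...,2]>0.004)&(c[...,2]<0.2); n,l,st,ce=cv2.connectedComponentsWithStats(m.astype(np.uint8))
for i in range(1,n):
    if st[i,4]>30: P=c[l==i]; print(ce[i],st[i,4],P.mean(0),P[:,2].max())
print(onplane(d,[[372,255],[397,260]],.034))
```

```text
[129.9235  91.1108] 379 [0.8165 0.3617 0.0108] 0.018300798870812485
[532.1925 172.3419] 3606 [ 0.6188 -0.4958  0.039 ] 0.07643763351873156
[142.5368 168.1902] 652 [0.6409 0.3278 0.0206] 0.028857183117413587
[265.4574 187.3074] 6390 [0.579  0.0622 0.1159] 0.1483957564301891
[ 24.4642 192.2203] 2038 [0.5772 0.5308 0.0981] 0.14754853153121628
[391.4887 180.4434] 221 [ 0.609  -0.2062  0.0186] 0.026640315300137662
[555.5455 184.1818] 55 [ 0.5991 -0.5621  0.0053] 0.009294529691507458
[384.0639 257.1492] 563 [ 0.4449 -0.1832  0.0207] 0.03915972320942174
[156.633  273.3837] 1139 [0.417  0.2924 0.0219] 0.02929822470313803
[  6.096  325.6893] 531 [0.3182 0.5839 0.0357] 0.07026550811895682
[[ 0.4491 -0.1555  0.034 ]
 [ 0.4383 -0.2068  0.034 ]]
```

View pics/crop0.png

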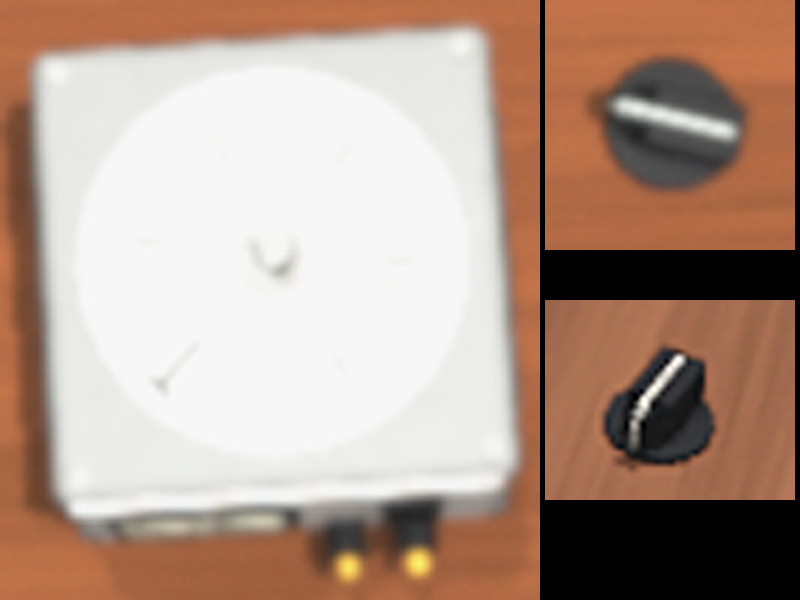

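```bash
cat >> h.py <<'E'
def plan(target,yawz,c=None):
    """target TCP pos; yawz: world heading (deg) of tool z with tool x straight down. prints row numbers"""
    s=status.observe(); Rt=R.from_rotvec(s['ee_rot'])
    z=np.array([np.cos(np.radians(yawz)),np.sin(np.radians(yawz)),0]); x=np.array([0,0,-1.]); y=np.cross(z,x)
    Rg=R.from_matrix(np.c_[x,y,z]); rv=(Rt.inv()*Rg).as_rotvec(); sh=Rt.inv().apply(np.array(target)-s['position'])
    print('shift',np.round(sh/0.8,4),'turn',np.round(np.degrees(rv)/60,4),'deg',np.round(np.degrees(rv),2))
def st():
    s=status.observe(); m=R.from_rotvec(s['ee_rot']).as_matrix()
    print('t',round(s['clock'],2),'p',np.round(s['position'],4),'x',np.round(m[:,0],3),'zdir',round(np.degrees(np.arctan2(m[1,2],m[0,2])),2),'F',np.round(s['force'],2),'T',np.round(s['ft_torque'],3),'w',round(s['width'],3),'q',np.round(s['joints'],3))
E
python3 - <<'E'
from h import *
np.set_printoptions(precision=4,suppress=True)
st(); d=load('wrist0'); print(d['tool_from_camera'])
print(R.from_rotvec(d['rot']).as_matrix())
for y in (-12,168): plan([.33,-.22,.2],y)
E
```

```text
t 0.15 p [ 0.2585 -0.5686  0.2261] x [-0.001  0.001 -1.   ] zdir -65.55 F [-0.34 -0.48  0.36] T [-0.015 -0.031  0.008] w 0.999 q [ 1.041  0.435  0.025  1.574 -0.012  1.134 -0.075]
[[ 0.0013 -0.303   0.953  -0.1576]
 [-0.0001 -0.953  -0.303   0.0832]
 [ 1.      0.0003 -0.0012 -0.    ]
 [ 0.      0.      0.      1.    ]]
[[-0.0007  0.9103  0.4139]
 [ 0.0012  0.4139 -0.9103]
 [-1.     -0.0001 -0.0014]]
shift [ 0.0331  0.2617 -0.3597] turn [-0.8925 -0.0011 -0.0004] deg [-53.55  -0.07  -0.03]
shift [ 0.0331  0.2617 -0.3597] turn [ 2.1075 -0.0005  0.0013] deg [126.45  -0.03   0.08]
```

Run:
```python
from h import *
plan([.443,-.20,.2],-12);
```

```text
shift [ 0.033   0.4007 -0.324 ] turn [-8.925e-01 -1.100e-03 -4.000e-04] deg [-5.355e+01 -7.000e-02 -3.000e-02]
```

>>> {"api": "step_arm", "payload": {"rows": [[-1,0.03,0.4,-0.324,-0.8925,0,0],[-1,0.03,0.4,-0.324,-0.8925,0,0],[-1,0.03,0.4,-0.324,-0.8925,0,0],[-1,0.03,0.4,-0.324,-0.8925,0,0],[-1,0.03,0.4,-0.324,-0.8925,0,0],[-1,0.03,0.4,-0.324,-0.8925,0,0],[-1,0.03,0.4,-0.324,-0.8925,0,0],[-1,0.03,0.4,-0.324,-0.8925,0,0],[-1,0.03,0.4,-0.324,-0.8925,0,0],[-1,0.03,0.4,-0.324,-0.8925,0,0],[-1,0.03,0.4,-0.324,-0.8925,0,0],[-1,0.03,0.4,-0.324,-0.8925,0,0]]}}

```text
clock: 1.15
position: [0.4435, -0.1982, 0.2026]
ee_rot: [0.161, 1.565, -0.16]
force: [-0.4, -0.9, 0.1]
width: 1.001
```

Run:
```python
from h import *
st(); d=snap('wrist','w1'); plan([.443,-.20,.13],-12)
```

```text
t 1.15 p [ 0.4435 -0.1982  0.2026] x [-0.     0.001 -1.   ] zdir -11.71 F [-0.38 -0.88  0.06] T [-0.081 -0.061  0.041] w 1.001 q [ 0.598  0.261 -0.35   1.913  0.106  0.986 -0.004]
shift [0.0907 0.0003 0.0003] turn [ 0.0018 -0.0005  0.0002] deg [ 0.11 -0.03  0.01]
```

View pics/w1.png

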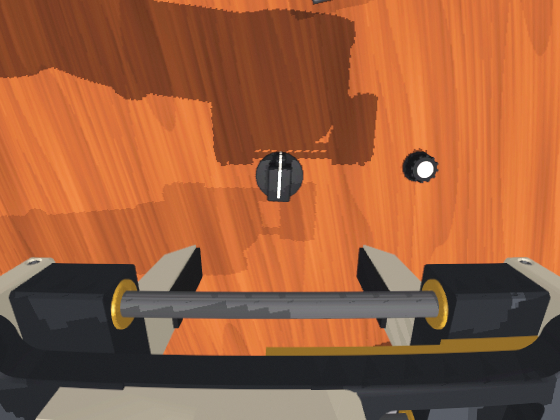

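The knob is at (279,177), pointing up-image, with its white line from (281,152) to (279,197). I descend for a closer look.

>>> {"api": "step_arm", "payload": {"rows": [[-1,0.05,0,0,0,0,0],[-1,0.1,0,0,0,0,0],[-1,0.1,0,0,0,0,0],[-1,0.1,0,0,0,0,0]]}}

```text
clock: 1.53
position: [0.4407, -0.2014, 0.1218]
ee_rot: [0.167, 1.569, -0.165]
force: [-0.4, -0.4, -0.4]
width: 1.001
```

Run:
```python
from h import *
st(); d=snap('wrist','w2')
im=d['pixels'][:,:,::-1]; cv2.imwrite('pics/w2c.png',cv2.resize(im[120:260,200:360],None,fx=4,fy=4,interpolation=cv2.INTER_CUBIC))
```

```text
t 1.53 p [ 0.4407 -0.2014  0.1218] x [-0.005  0.001 -1.   ] zdir -12.11 F [-0.4  -0.36 -0.39] T [ 0.027 -0.071 -0.013] w 1.001 q [ 0.579  0.362 -0.33   2.01   0.161  0.8   -0.056]
```

View pics/w2c.png

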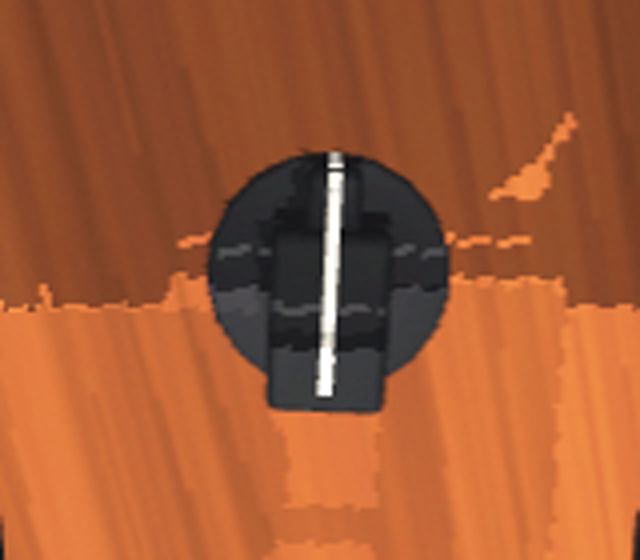

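Run:
```python
from h import *
from scipy.optimize import least_squares
np.set_printoptions(precision=4,suppress=True)
d=load('w2'); im=d['pixels'].astype(int)
sat=im.max(2)-im.min(2); m=(sat<30); m[:150]=0;m[240:]=0;m[:,:245]=0;m[:,320:]=0
n,l,s_,c=cv2.connectedComponentsWithStats(m.astype(np.uint8)); k=1+s_[1:,4].argmax(); m=(l==k).astype(np.uint8)
ct=max(cv2.findContours(m,0,cv2.CHAIN_APPROX_NONE)[0],key=len)[:,0]
P=onplane(d,ct,.006)
sel=ct[:,1]<212
P=P[sel]
f=least_squares(lambda q:np.hypot(P[:,0]-q[0],P[:,1]-q[1])-q[2],[.445,-.18,.029],loss='soft_l1',f_scale=.0005)
print('circle',f.x,np.abs(f.fun).mean(),len(P))
w=(im.min(2)>170)&(m>0); v,u=np.nonzero(w); 
Q=onplane(d,np.c_[u,v],.034); 
bar=Q[v>180]; print(v.min(),v.max(),len(bar))
mu=bar.mean(0); dv=np.linalg.svd(bar-mu)[2][0]; dv*=np.sign(dv[1]); print('dir',np.degrees(np.arctan2(dv[1],dv[0])),mu,'rear end',bar[bar[:,1].argmin()])
n=np.array([-dv[1],dv[0],0]); print('line offset from circle centre',(np.r_[f.x[:2],0]-mu)@n)
```

```text
circle [ 0.4465 -0.1851  0.0277] 0.00023740476610263403 136
158 218 117
dir 75.01482130912119 [ 0.4457 -0.1882  0.034 ] rear end [ 0.4425 -0.2044  0.034 ]
line offset from circle centre 9.983787505026504e-05
```

Run:
```python
from h import *
plan([.4465,-.1851,.06],-15);plan([.4465,-.1851,.011],-15)
```

```text
shift [0.0793 0.0213 0.0009] turn [ 0.0484 -0.0011  0.0001] deg [ 2.9  -0.06  0.01]
shift [0.1405 0.0213 0.001 ] turn [ 0.0484 -0.0011  0.0001] deg [ 2.9  -0.06  0.01]
```

>>> {"api": "step_arm", "payload": {"rows": [[-1,0.04,0.0213,0.001,0.0484,0,0],[-1,0.0793,0.0213,0.001,0.0484,0,0],[-1,0.0793,0.0213,0.001,0.0484,0,0],[-1,0.0793,0.0213,0.001,0.0484,0,0]]}}

```text
clock: 1.92
position: [0.4472, -0.1847, 0.0605]
ee_rot: [0.204, 1.562, -0.205]
force: [-0.2, -0.1, 0.9]
width: 0.998
```

Run:
```python
from h import *
st();plan([.4465,-.1851,.011],-15)
```

```text
t 1.92 p [ 0.4472 -0.1847  0.0605] x [-0.001 -0.    -1.   ] zdir -14.9 F [-0.22 -0.12  0.95] T [ 0.007 -0.057  0.093] w 0.998 q [ 0.509  0.45  -0.296  2.072  0.212  0.648 -0.19 ]
shift [ 0.0618 -0.0007 -0.0006] turn [ 0.0016 -0.0005  0.0005] deg [ 0.1  -0.03  0.03]
```

>>> {"api": "step_arm", "payload": {"rows": [[-1,0.03,0,0,0,0,0],[-1,0.061,0,0,0,0,0],[-1,0.061,0,0,0,0,0],[1,0.061,0,0,0,0,0],[1,0.061,0,0,0,0,0],[1,0.061,0,0,0,0,0],[1,0.061,0,0,0,0,0],[1,0.061,0,0,0,0,0],[1,0.061,0,0,0,0,0],[1,0.061,0,0,0,0,0]], "newtons": 12}}

```text
clock: 2.75
position: [0.4472, -0.1841, 0.0108]
ee_rot: [0.204, 1.561, -0.204]
force: [-0.0, -0.6, -0.2]
width: 0.544
```

Run:
```python
from h import *
st()
```

```text
t 2.75 p [ 0.4472 -0.1841  0.0108] x [ 0. -0. -1.] zdir -14.91 F [-0.02 -0.56 -0.18] T [-0.032 -0.069 -0.049] w 0.544 q [ 0.476  0.533 -0.259  2.108  0.261  0.53  -0.235]
```

>>> {"api": "step_arm", "payload": {"rows": [[1,0,0,0,0,0,0],[1,0,0,0,0,0,0],[1,0,0,0,0,0,0],[1,0,0,0,0,0,0],[1,0,0,0,0,0,0],[1,0,0,0,0,0,0],[1,0,0,0,0,0,0],[1,0,0,0,0,0,0]]}}

```text
clock: 3.42
position: [0.447, -0.184, 0.0104]
ee_rot: [0.204, 1.561, -0.204]
force: [-0.0, -0.3, -0.5]
width: 0.285
```

Run:
```python
from h import *
d=load('top0'); p=onplane(d,[[220+272/6,140+255/6],[220+272/6,140+262/6]],.146);print(p, onplane(d,[[220+273/6,140+260/6],[220+163/6,140+383/6],[220+198/6,140+345/6]],.12))
plan([.447,-.184,.23],-15)
u=np.array([np.cos(np.radians(75)),np.sin(np.radians(75))]); t=p[0,:2]-.05*u; print(t); plan([t[0],t[1],.18],-15)
```

```text
[[0.58253867 0.06165169 0.146     ]
 [0.58031766 0.06166841 0.146     ]] [[0.58600386 0.06205443 0.12      ]
 [0.54640607 0.09750092 0.12      ]
 [0.55858684 0.08627108 0.12      ]]
shift [-2.745e-01  1.000e-04 -0.000e+00] turn [ 0.0016 -0.0001  0.    ] deg [ 0.1  -0.01  0.  ]
[0.56959772 0.0133554 ]
shift [-0.212   0.2779  0.0846] turn [ 0.0016 -0.0001  0.    ] deg [ 0.1  -0.01  0.  ]
```

>>> {"api": "step_arm", "payload": {"rows": [[1,-0.03,0,0,0,0,0],[1,-0.08,0,0,0,0,0],[1,-0.13,0,0,0,0,0],[1,-0.18,0,0,0,0,0],[1,-0.22,0.02,0.006,0,0,0],[1,-0.22,0.07,0.021,0,0,0],[1,-0.22,0.12,0.036,0,0,0],[1,-0.22,0.17,0.051,0,0,0],[1,-0.22,0.21,0.063,0,0,0],[1,-0.22,0.25,0.075,0,0,0],[1,-0.215,0.278,0.0846,0,0,0],[1,-0.215,0.278,0.0846,0,0,0]]}}

```text
clock: 4.42
position: [0.5713, 0.0196, 0.182]
ee_rot: [0.202, 1.561, -0.196]
force: [0.2, 0.6, -1.5]
width: 0.28
```

>>> {"api": "step_arm", "payload": {"rows": [[1,0,0,0,0,0,0],[1,0,0,0,0,0,0],[1,0,0,0,0,0,0]]}}

```text
clock: 4.67
position: [0.5691, 0.012, 0.1824]
ee_rot: [0.205, 1.561, -0.206]
force: [-0.1, 0.1, -0.8]
width: 0.284
```

Run:
```python
from h import *
st(); d=snap('wrist','w3')
im=d['pixels'][:,:,::-1]; cv2.imwrite('pics/w3b.png',cv2.resize(im[:,:],(800,600),interpolation=cv2.INTER_CUBIC))
```

```text
t 4.67 p [0.5691 0.012  0.1824] x [-0.001 -0.001 -1.   ] zdir -15.0 F [-0.06  0.14 -0.76] T [-0.029 -0.032 -0.011] w 0.284 q [ 0.177  0.421 -0.4    1.743  0.19   1.016 -0.554]
```

View pics/w3b.png

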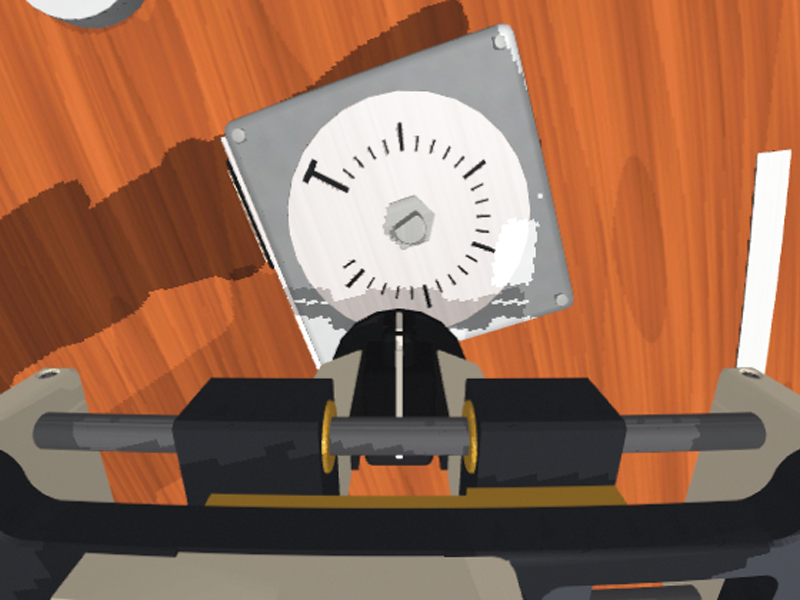

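The shaft is at (408,228) in the 800-wide view. Its flat faces up-left, and the zero mark runs from (312,170) to (347,188). I enlarge the shaft end.

Run:
```python
from h import *
d=load('w3'); im=d['pixels'][:,:,::-1]; cv2.imwrite('pics/w3c.png',cv2.resize(im[130:180,260:315],None,fx=12,fy=12,interpolation=cv2.INTER_CUBIC))
```

```text
(no output)
```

View pics/w3c.png

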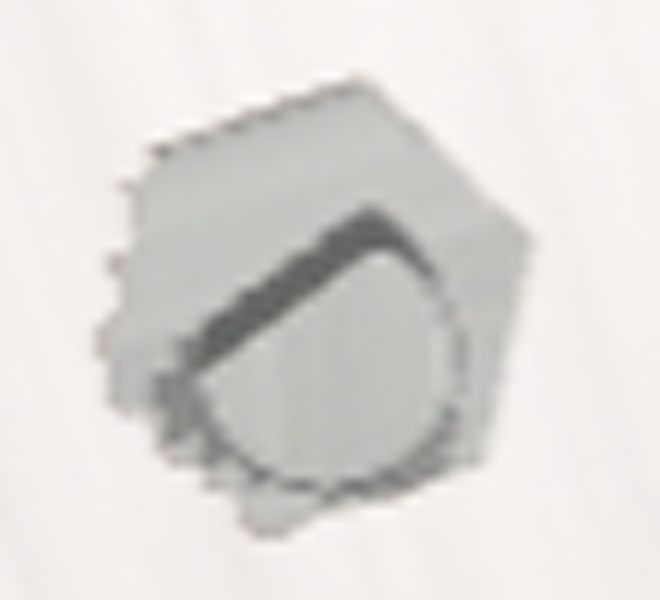

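```bash
cat > shaft.py <<'E'
from h import *
from scipy.optimize import least_squares
np.set_printoptions(precision=4,suppress=True)
d=load('w3')
cv=lambda X:np.c_[260+(np.array(X)[:,0]+.5)/12-.5,130+(np.array(X)[:,1]+.5)/12-.5]
A=onplane(d,cv([[453,350],[445,410],[420,445],[325,488],[250,460],[205,410],[438,295],[410,262]]),.146)
f=least_squares(lambda q:np.hypot(A[:,0]-q[0],A[:,1]-q[1])-q[2],[.58,.06,.007]);print('tip',f.x,f.fun*1000)
f2=least_squares(lambda q:np.hypot(A[:,0]-q[0],A[:,1]-q[1])-.007,[.58,.06]);print('tip r=7',f2.x)
C=onplane(d,cv([[198,380],[378,250]]),.146); e=C[1]-C[0]; print('chord',C,np.linalg.norm(e),'expected',2*np.sqrt(7**2-3.5**2))
n=np.array([-e[1],e[0]]);n/=np.linalg.norm(n); 
if (C[0,:2]-f.x[:2])@n<0:n=-n
print('flat dir',np.degrees(np.arctan2(n[1],n[0])),(C[:,:2]-f.x[:2])@n)
# zero mark ticks & dial circle
Z=onplane(d,np.array([[312,170],[347,188]])*.7,.12)
print('zero tick',Z, [np.degrees(np.arctan2(*(z[:2]-f.x[:2])[::-1])) for z in Z])
T=onplane(d,np.array([[401,137],[474,172],[429,297],[484,247],[355,275]])*.7,.12)
print([ (np.degrees(np.arctan2(*(z[:2]-f.x[:2])[::-1])),np.hypot(*(z[:2]-f.x[:2]))) for z in T])
im=d['pixels'].astype(int); m=(im.min(2)>215).astype(np.uint8); ct=max(cv2.findContours(m,0,cv2.CHAIN_APPROX_NONE)[0],key=len)[:,0]
P=onplane(d,ct,.12); r=np.hypot(P[:,0]-f.x[0],P[:,1]-f.x[1]); s=abs(r-.062)<.004; P=P[s]
g=least_squares(lambda q:np.hypot(P[:,0]-q[0],P[:,1]-q[1])-q[2],[.58,.06,.062],loss='soft_l1',f_scale=.0005);print('dial',g.x,s.sum())
E
python3 shaft.py
```

```text
tip [0.5884 0.0639 0.0069] [-0.0493  0.0902 -0.0169  0.0317 -0.1485  0.1107  0.0149 -0.0328]
tip r=7 [0.5883 0.064 ]
chord [[0.5815 0.0646 0.146 ]
 [0.5926 0.0688 0.146 ]] 0.011825921092034047 expected 12.12435565298214
flat dir 110.8309095110039 [0.0031 0.0031]
zero tick [[0.5488 0.1003 0.12  ]
 [0.563  0.0874 0.12  ]] [np.float64(137.38548687065318), np.float64(137.17630016059866)]
[(np.float64(80.35554399026825), np.float64(0.04038645099692284)), (np.float64(21.543637758028673), np.float64(0.0401885255124625)), (np.float64(-89.41864788975074), np.float64(0.04227851138386722)), (np.float64(-34.03145722133471), np.float64(0.0416046793365709)), (np.float64(-149.38697388468978), np.float64(0.039960494385554865))]
dial [0.5885 0.0637 0.061 ] 339
```

Run:
```python
from h import *
a=np.radians(110.8);u=np.array([np.cos(a),np.sin(a)]);t=np.array([.5884,.0638])-.055*u;print(t);plan([*t,.185],20.8)
```

```text
[0.60793088 0.01238459]
shift [-0.0032  0.0131  0.0466] turn [-5.97e-01 -3.00e-04  8.00e-04] deg [-3.582e+01 -2.000e-02  5.000e-02]
```

>>> {"api": "step_arm", "payload": {"rows": [[1,-0.003,0.013,0.0466,-0.597,0,0],[1,-0.003,0.013,0.0466,-0.597,0,0],[1,-0.003,0.013,0.0466,-0.597,0,0],[1,-0.003,0.013,0.0466,-0.597,0,0],[1,-0.003,0.013,0.0466,-0.597,0,0],[1,-0.003,0.013,0.0466,-0.597,0,0],[1,-0.003,0.013,0.0466,-0.597,0,0],[1,-0.003,0.013,0.0466,-0.597,0,0],[1,-0.003,0.013,0.0466,-0.597,0,0],[1,-0.003,0.013,0.0466,-0.597,0,0]]}}

```text
clock: 5.55
position: [0.6083, 0.0138, 0.185]
ee_rot: [-0.285, 1.552, 0.285]
force: [0.1, 0.3, -0.8]
width: 0.281
```

Run:
```python
from h import *
st(); d=snap('wrist','w4')
im=d['pixels'][:,:,::-1]
a=cv2.resize(im[120:170,250:310],None,fx=10,fy=10,interpolation=cv2.INTER_CUBIC)
cv2.imwrite('pics/w4c.png',a);cv2.imwrite('pics/w4b.png',cv2.resize(im[80:340,100:460],None,fx=2.2,fy=2.2,interpolation=cv2.INTER_CUBIC))
```

```text
t 5.55 p [0.6083 0.0138 0.185 ] x [ 0. -0. -1.] zdir 20.8 F [ 0.09  0.26 -0.82] T [-0.004 -0.131 -0.03 ] w 0.281 q [ 0.255  0.504 -0.535  1.634  0.283  1.082  0.003]
```

View pics/w4b.png

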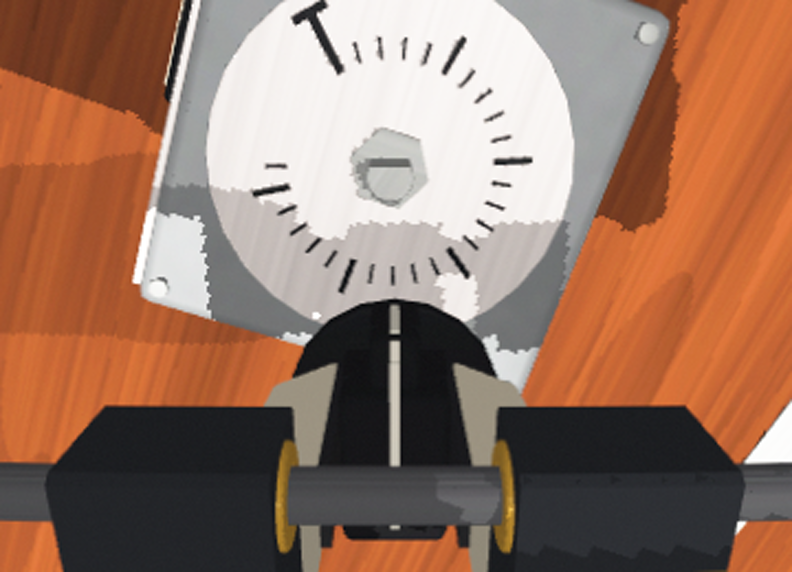

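View pics/w4c.png

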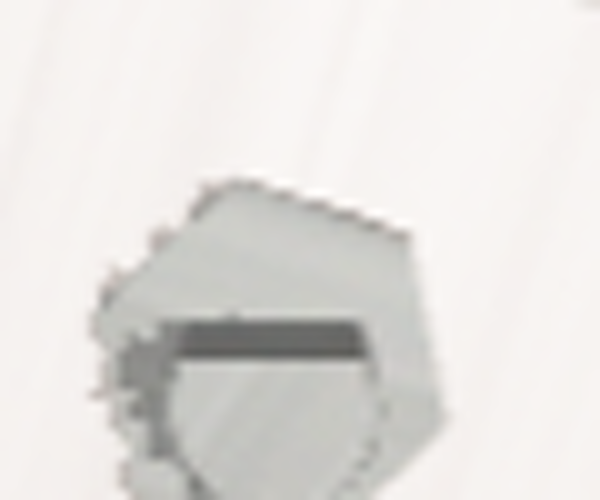

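Run:
```python
from h import *
d=load('w4');im=d['pixels'][:,:,::-1]
a=cv2.resize(im[145:180,255:300],None,fx=12,fy=12,interpolation=cv2.INTER_CUBIC)
b=cv2.resize(im[205:260,220:340],None,fx=6,fy=6,interpolation=cv2.INTER_CUBIC)
b=np.clip(b.astype(int)*2,0,255).astype(np.uint8)
cv2.imwrite('pics/w4d.png',a);cv2.imwrite('pics/w4e.png',b)
```

```text
(no output)
```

View pics/w4d.png

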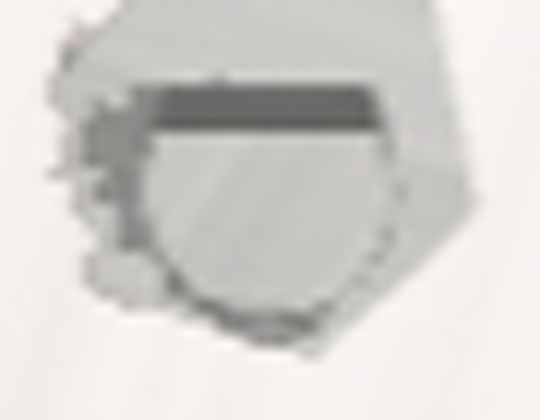

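View pics/w4e.png

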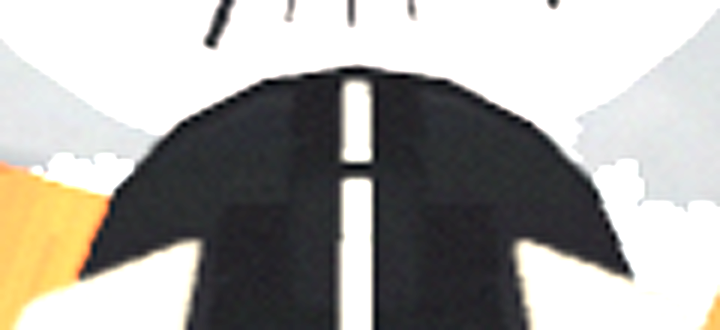

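```bash
cat > s2.py <<'E'
from h import *
from scipy.optimize import least_squares
np.set_printoptions(precision=4,suppress=True)
d=load('w4'); Rt=R.from_rotvec(d['rot']).as_matrix(); tool=lambda P:(P-d['pos'])@Rt
cv=lambda X,s,u,v:np.c_[u+(np.array(X)[:,0]+.5)/s-.5,v+(np.array(X)[:,1]+.5)/s-.5]
A=onplane(d,cv([[140,200],[147,165],[170,265],[215,305],[268,318],[330,300],[393,205],[370,255],[388,160]],12,255,145),.146)
f=least_squares(lambda q:np.hypot(A[:,0]-q[0],A[:,1]-q[1])-q[2],[.58,.06,.007]);print('tip',f.x,f.fun*1000)
C=onplane(d,cv([[150,132],[383,132]],12,255,145),.146);e=C[1]-C[0];print('flat dir',np.degrees(np.arctan2(e[1],e[0]))+90,np.linalg.norm(e))
n=np.array([-e[1],e[0]])/np.linalg.norm(e[:2]);mid=C[:,:2].mean(0); print('tip from chord mid',mid-.0035*n)
print('tip in tool frame',tool(np.r_[f.x[:2],.146][None]),tool(np.r_[mid-.0035*n,.146][None]))
E=cv([[80,275],[110,200],[190,120],[265,80],[355,67],[450,82],[535,125],[595,190],[632,270]],6,220,205)
zb=d['pos'][2]-.0104
for nm,z in (('bottom',zb),('top',zb+.006)):
    P=tool(onplane(d,E,z))
    g=least_squares(lambda q:np.hypot(P[:,1]-q[0],P[:,2]-q[1])-q[2],[0,0,.029]);print(nm,g.x,g.fun*1000)
    print(P[:,1:])
# white line ends: bar/nose step at x=16,z=34 ; nose tip x=29,z=30
W=cv([[357,177],[357,80]],6,220,205)
print('step(16)',tool(onplane(d,W[:1],zb+.034)),'tip',tool(onplane(d,W[1:],zb+.030)))
# same for w2
d=load('w2'); Rt=R.from_rotvec(d['rot']).as_matrix()
W=np.array([[200+(333+.5)/4-.5,120+(237+.5)/4-.5],[200+(324+.5)/4-.5,120+(397+.5)/4-.5],[200+329/4,120+410/4]]);print('w2 world: step, rear',onplane(d,W,.034))
E
python3 s2.py
```

```text
tip [0.5884 0.0638 0.0068] [ 0.1541 -0.0881 -0.1469  0.0236  0.1078  0.0391  0.1043 -0.2113  0.0173]
flat dir 110.77270524524351 0.01261642377880171
tip from chord mid [0.5885 0.0636]
tip in tool frame [[ 0.039   0.0538 -0.0009]] [[ 0.039   0.0536 -0.0009]]
bottom [-0.0035  0.0005  0.029 ] [ 0.0636 -0.0052 -0.2477  0.1542  0.0746  0.0122  0.0326 -0.1525  0.0683]
[[ 0.0031 -0.0277]
 [ 0.0114 -0.0243]
 [ 0.02   -0.016 ]
 [ 0.0242 -0.0085]
 [ 0.0255  0.0004]
 [ 0.024   0.0098]
 [ 0.0194  0.0183]
 [ 0.0124  0.0245]
 [ 0.0036  0.0287]]
top [-0.0004  0.0005  0.0279] [ 0.0613 -0.005  -0.2389  0.1487  0.0719  0.0118  0.0314 -0.1471  0.0658]
[[ 0.0059 -0.0267]
 [ 0.0139 -0.0234]
 [ 0.0222 -0.0154]
 [ 0.0263 -0.0082]
 [ 0.0276  0.0004]
 [ 0.0261  0.0094]
 [ 0.0217  0.0176]
 [ 0.015   0.0237]
 [ 0.0064  0.0277]]
step(16) [[-0.0236  0.0278  0.0006]] tip [[-0.0196  0.0346  0.0006]]
w2 world: step, rear [[ 0.4503 -0.171   0.034 ]
 [ 0.4412 -0.205   0.034 ]
 [ 0.4419 -0.2085  0.034 ]]
```

```bash
cat >> s2.py <<'E'
print('----')
d=load('w4'); Rt=R.from_rotvec(d['rot']).as_matrix();zb=d['pos'][2]-.0104
for n,uv,x,z in (('bar front',(357,206),.016,.034),('nose top front',(357,170),.029,.030),('nose top',(357,163),.029,.030),('flange bottom',(357,66),.029,0),('flange bottom corner',(357,79),.029,.006)):
    p=tool(onplane(d,cv([uv],6,220,205),zb+z))[0]; print(n,'centre y',p[1]-x,'z',p[2])
d=load('w2'); Rt=R.from_rotvec(d['rot']).as_matrix()
for n,uv,x,z in (('bar front',(333,236),.016,.034),('nose top front',(336,171),.029,.030),('rear',(327,411),-.024,.034),('flange bottom',(336,150),.029,0)):
    p=onplane(d,cv([uv],4,200,120),z)[0]; a=np.radians(75); print(n,'centre world',p[:2]-x*np.array([np.cos(a),np.sin(a)]))
E
python3 s2.py | sed -n '/----/,$p'
```

```text
----
bar front centre y 0.009313204103786277 z 0.0005553655209106569
nose top front centre y -0.002192302248350521 z 0.0005595451590719577
nose top centre y -0.0015731038231281379 z 0.000559622895222268
flange bottom centre y -0.0033625097306689417 z 0.0005893356417965687
flange bottom corner centre y -0.002625285182881184 z 0.0005834408107710838
bar front centre world [ 0.4462 -0.1862]
nose top front centre world [ 0.4462 -0.1863]
rear centre world [ 0.4474 -0.1851]
flange bottom centre world [ 0.4465 -0.1861]
```

Run:
```python
from h import *
s=status.observe(); Rt=R.from_rotvec(s['ee_rot']).as_matrix(); d=load('w4')
t=d['pos']+R.from_rotvec(d['rot']).as_matrix()@[0,.0562,-.0014]; print(t); st(); plan([*t[:2],.18],20.8)
```

```text
[0.58705571 0.06585065 0.18500981]
t 5.6 p [0.6083 0.0139 0.185 ] x [ 0. -0. -1.] zdir 20.84 F [ 0.44  0.49 -0.81] T [ 0.023 -0.141 -0.034] w 0.281 q [ 0.255  0.504 -0.535  1.634  0.283  1.082  0.003]
shift [ 0.0062  0.0701 -0.0018] turn [0.0006 0.0001 0.0003] deg [0.04 0.01 0.02]
```

>>> {"api": "step_arm", "payload": {"rows": [[1,0,0.035,-0.001,0,0,0],[1,0.006,0.07,-0.0018,0,0,0],[1,0.006,0.07,-0.0018,0,0,0],[1,0.006,0.07,-0.0018,0,0,0],[1,0.006,0.07,-0.0018,0,0,0]]}}

```text
clock: 6.02
position: [0.5872, 0.0655, 0.1801]
ee_rot: [-0.287, 1.552, 0.286]
force: [0.9, -0.2, -0.8]
width: 0.282
```

Run:
```python
from h import *
st(); plan([.5871,.0659,.162],20.8); d=snap('side','s1'); snap('wrist','w5')
cv2.imwrite('pics/s1c.png',cv2.resize(d['pixels'][150:280,190:330,::-1],None,fx=4,fy=4,interpolation=cv2.INTER_CUBIC))
```

```text
t 6.02 p [0.5872 0.0655 0.1801] x [ 0.    -0.001 -1.   ] zdir 20.91 F [ 0.88 -0.25 -0.76] T [-0.028 -0.144 -0.017] w 0.282 q [ 0.181  0.483 -0.548  1.684  0.283  1.054 -0.092]
shift [0.0227 0.0005 0.0001] turn [ 0.0018 -0.      0.0006] deg [ 0.11 -0.    0.04]
```

View pics/s1c.png

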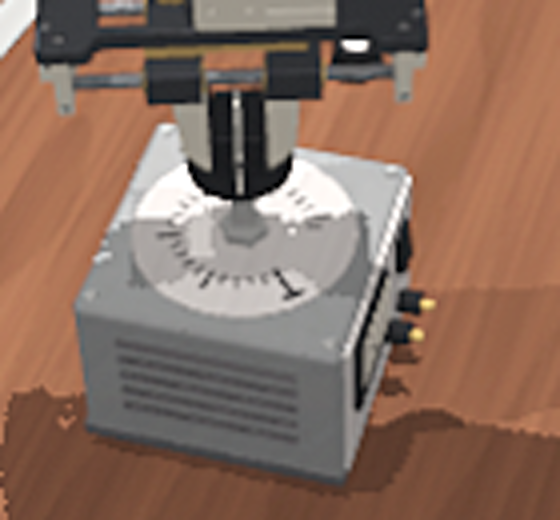

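The side view shows the knob at crop (240,185), right over the shaft at (240,220). I descend gently and watch the force.

>>> {"api": "step_arm", "payload": {"rows": [[1,0.01,0.0005,0,0,0,0],[1,0.02,0.0005,0,0,0,0],[1,0.0225,0.0005,0,0,0,0],[1,0.0225,0.0005,0,0,0,0]]}}

```text
clock: 6.45
position: [0.5862, 0.0655, 0.1607]
ee_rot: [-0.286, 1.554, 0.286]
force: [-0.4, 0.2, -0.9]
width: 0.285
```

>>> {"api": "step_arm", "payload": {"rows": [[1,0.0015,0,0,0,0,0],[1,0.003,0,0,0,0,0],[1,0.003,0,0,0,0,0]]}}

```text
clock: 6.7
position: [0.5869, 0.0661, 0.1596]
ee_rot: [-0.286, 1.552, 0.286]
force: [-0.6, 0.1, -0.2]
width: 0.279
```

>>> {"api": "step_arm", "payload": {"rows": [[1,0.001,0,0,0,0,0],[1,0.002,0,0,0,0,0],[1,0.003,0,0,0,0,0]]}}

```text
clock: 6.95
position: [0.587, 0.0661, 0.1574]
ee_rot: [-0.286, 1.551, 0.286]
force: [-0.2, 0.5, 0.3]
width: 0.287
```

>>> {"api": "step_arm", "payload": {"rows": [[1,0.001,0,0,0,0,0],[1,0.002,0,0,0,0,0]]}}

```text
clock: 7.12
position: [0.5869, 0.066, 0.1556]
ee_rot: [-0.286, 1.552, 0.286]
force: [-0.1, 0.0, -0.3]
width: 0.283
```

>>> {"api": "step_arm", "payload": {"rows": [[1,0.001,0,0,0,0,0],[1,0.002,0,0,0,0,0]]}}

```text
clock: 7.28
position: [0.5869, 0.0661, 0.154]
ee_rot: [-0.286, 1.552, 0.286]
force: [-0.5, 0.1, -1.8]
width: 0.28
```

>>> {"api": "step_arm", "payload": {"rows": [[1,0.001,0,0,0,0,0],[1,0.001,0,0,0,0,0]]}}

```text
clock: 7.45
position: [0.5868, 0.066, 0.1531]
ee_rot: [-0.286, 1.552, 0.286]
force: [0.2, -0.2, -1.9]
width: 0.284
```

>>> {"api": "step_arm", "payload": {"rows": [[1,0.001,0,0,0,0,0],[1,0.002,0,0,0,0,0]]}}

```text
clock: 7.62
position: [0.5869, 0.0661, 0.1517]
ee_rot: [-0.286, 1.552, 0.286]
force: [-0.1, -0.3, -0.5]
width: 0.278
```

>>> {"api": "step_arm", "payload": {"rows": [[1,0.001,0,0,0,0,0],[1,0.002,0,0,0,0,0]]}}

```text
clock: 7.78
position: [0.5869, 0.0661, 0.15]
ee_rot: [-0.286, 1.552, 0.286]
force: [0.2, -1.1, -0.4]
width: 0.282
```

>>> {"api": "step_arm", "payload": {"rows": [[1,0.001,0,0,0,0,0],[1,0.001,0,0,0,0,0]]}}

```text
clock: 7.95
position: [0.5868, 0.0661, 0.1491]
ee_rot: [-0.287, 1.552, 0.286]
force: [0.3, 0.1, -1.3]
width: 0.282
```

>>> {"api": "step_arm", "payload": {"rows": [[1,0.001,0,0,0,0,0],[1,0.002,0,0,0,0,0]]}}

```text
clock: 8.12
position: [0.5869, 0.0661, 0.1477]
ee_rot: [-0.286, 1.552, 0.286]
force: [0.3, -0.2, -0.3]
width: 0.279
```

>>> {"api": "step_arm", "payload": {"rows": [[1,0.001,0,0,0,0,0],[1,0.002,0,0,0,0,0]]}}

```text
clock: 8.28
position: [0.5873, 0.0658, 0.1464]
ee_rot: [-0.287, 1.551, 0.286]
force: [-1.3, -1.3, 6.2]
width: 0.281
```

>>> {"api": "step_arm", "payload": {"rows": [[1,0.001,0,0,0,0,0],[1,0.002,0,0,0,0,0]]}}

```text
clock: 8.45
position: [0.5875, 0.0659, 0.1451]
ee_rot: [-0.287, 1.55, 0.286]
force: [0.7, -0.9, 6.5]
width: 0.281
```

>>> {"api": "step_arm", "payload": {"rows": [[1,0.001,0,0,0,0,0],[1,0.002,0,0,0,0,0]]}}

```text
clock: 8.62
position: [0.5875, 0.0659, 0.1435]
ee_rot: [-0.287, 1.55, 0.286]
force: [0.3, -1.5, 5.0]
width: 0.279
```

>>> {"api": "step_arm", "payload": {"rows": [[1,0.001,0,0,0,0,0],[1,0.002,0,0,0,0,0]]}}

```text
clock: 8.78
position: [0.5873, 0.0658, 0.1415]
ee_rot: [-0.286, 1.551, 0.286]
force: [1.0, -2.1, 2.7]
width: 0.282
```

Run:
```python
from h import *
st(); d=snap('wrist','w6'); e=load('w5')
b=np.hstack([cv2.resize(q['pixels'][190:330,220:340,::-1],None,fx=3.3,fy=4,interpolation=cv2.INTER_CUBIC) for q in (e,d)])
cv2.imwrite('pics/w6c.png',np.clip(b.astype(int)*2,0,255).astype(np.uint8))
```

```text
t 8.78 p [0.5873 0.0658 0.1415] x [ 0.001 -0.    -1.   ] zdir 20.89 F [ 0.99 -2.12  2.71] T [-0.471 -0.264 -0.017] w 0.282 q [ 0.17   0.522 -0.534  1.728  0.312  0.976 -0.118]
```

View pics/w6c.png

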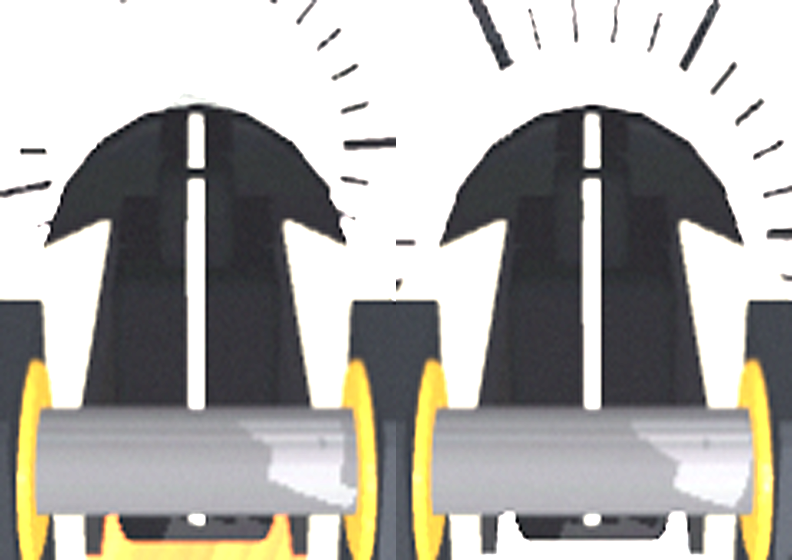

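The knob has not slipped in the hand: the two in-hand views match, and the detent gave 6–7 N. About 5 mm remain.

>>> {"api": "step_arm", "payload": {"rows": [[1,0.001,0,0,0,0,0],[1,0.002,0,0,0,0,0]]}}

```text
clock: 9.0
position: [0.587, 0.0657, 0.1395]
ee_rot: [-0.287, 1.552, 0.286]
force: [1.4, -2.6, 0.9]
width: 0.283
```

>>> {"api": "step_arm", "payload": {"rows": [[1,0.001,0,0,0,0,0],[1,0.002,0,0,0,0,0]]}}

```text
clock: 9.17
position: [0.5868, 0.0657, 0.1377]
ee_rot: [-0.287, 1.552, 0.286]
force: [1.8, -2.2, -1.6]
width: 0.286
```

>>> {"api": "step_arm", "payload": {"rows": [[1,0.001,0,0,0,0,0],[1,0.001,0,0,0,0,0]]}}

```text
clock: 9.33
position: [0.5864, 0.0661, 0.1366]
ee_rot: [-0.286, 1.553, 0.287]
force: [1.8, -1.8, -5.1]
width: 0.279
```

>>> {"api": "step_arm", "payload": {"rows": [[1,0.001,0,0,0,0,0],[1,0.001,0,0,0,0,0]]}}

```text
clock: 9.5
position: [0.5864, 0.0661, 0.1365]
ee_rot: [-0.287, 1.553, 0.286]
force: [-0.9, -2.6, 1.4]
width: 0.277
```

>>> {"api": "step_arm", "payload": {"rows": [[1,0.0008,0,0,0,0,0],[1,0.0008,0,0,0,0,0],[1,0.0008,0,0,0,0,0]]}}

```text
clock: 9.75
position: [0.5865, 0.0661, 0.1364]
ee_rot: [-0.287, 1.552, 0.286]
force: [-4.1, -2.9, 7.7]
width: 0.283
```

Run:
```python
from h import *
st()
```

```text
t 9.75 p [0.5865 0.0661 0.1364] x [-0. -0. -1.] zdir 20.92 F [-4.09 -2.92  7.72] T [-0.706  0.731  0.014] w 0.283 q [ 0.168  0.527 -0.532  1.734  0.316  0.967 -0.122]
```

It is seated: TCP z is 0.1364, exactly the value expected for home, and it holds against 8 N. I relieve the press and turn the knob about the shaft axis by part of the 24°.

>>> {"api": "step_arm", "payload": {"rows": [[1,-0.001,0,0,0,0,0],[1,-0.001,0,0,0,0,0],[1,-0.001,0,-0.0002,-0.05,0,0],[1,-0.001,0,-0.0004,-0.1,0,0],[1,-0.001,0,-0.0005,-0.15,0,0],[1,-0.001,0,-0.0007,-0.2,0,0],[1,-0.001,0,-0.0007,-0.2,0,0]]}}

```text
clock: 10.33
position: [0.586, 0.066, 0.1365]
ee_rot: [-0.452, 1.524, 0.452]
force: [-0.8, -2.7, 0.5]
width: 0.283
```

Run:
```python
from h import *
st()
```

```text
t 10.33 p [0.586  0.066  0.1365] x [-0.001  0.    -1.   ] zdir 33.06 F [-0.82 -2.75  0.54] T [-0.291  0.231  0.026] w 0.283 q [ 0.203  0.538 -0.585  1.732  0.348  0.978  0.062]
```

>>> {"api": "step_arm", "payload": {"rows": [[1,0,0,-0.0002,-0.05,0,0],[1,0,0,-0.0004,-0.1,0,0],[1,0,-0.0002,-0.0005,-0.15,0,0],[1,0,-0.0002,-0.0006,-0.2,0,0],[1,0,-0.0002,-0.0006,-0.2,0,0],[1,0,-0.0002,-0.0006,-0.2,0,0]]}}

```text
clock: 10.83
position: [0.5855, 0.0656, 0.1365]
ee_rot: [-0.61, 1.484, 0.611]
force: [-4.5, -2.0, 0.5]
width: 0.282
```

Run:
```python
from h import *
st(); d=snap('wrist','w7')
cv2.imwrite('pics/w7b.png',cv2.resize(d['pixels'][80:340,100:460,::-1],None,fx=2.2,fy=2.2,interpolation=cv2.INTER_CUBIC))
```

```text
t 10.83 p [0.5855 0.0656 0.1365] x [-0.001  0.    -1.   ] zdir 44.77 F [-4.46 -2.01  0.48] T [-0.314  0.641  0.038] w 0.282 q [ 0.236  0.55  -0.636  1.73   0.38   0.989  0.239]
```

View pics/w7b.png

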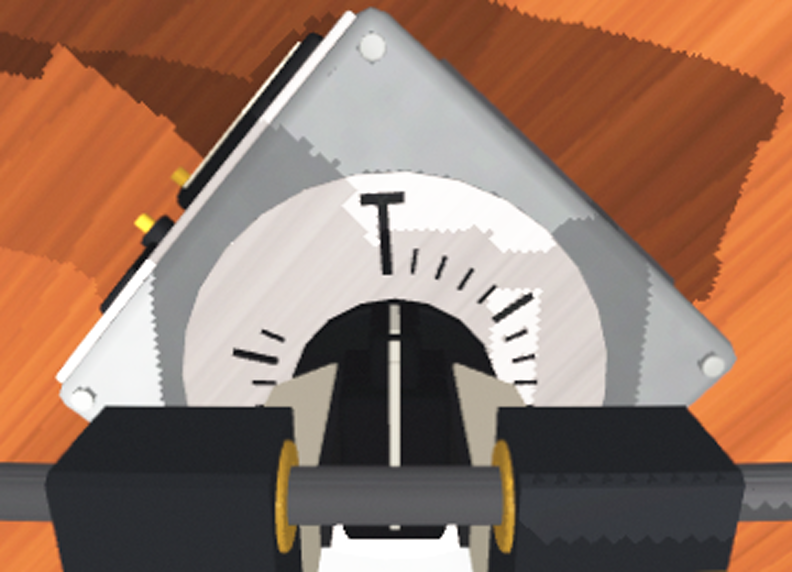

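The pointer line at x=394 stands 2–3° short of the zero tick, which runs from (382,200) to (388,272). I release and lift.

>>> {"api": "step_arm", "payload": {"rows": [[-1,0,0,0,0,0,0],[-1,0,0,0,0,0,0],[-1,0,0,0,0,0,0],[-1,0,0,0,0,0,0],[-1,0,0,0,0,0,0],[-1,0,0,0,0,0,0],[-1,0,0,0,0,0,0],[-1,-0.02,0,0,0,0,0],[-1,-0.06,0,0,0,0,0],[-1,-0.1,0,0,0,0,0],[-1,-0.1,-0.02,0,0,0,0],[-1,-0.1,-0.04,0,0,0,0]]}}

```text
clock: 11.88
position: [0.61, 0.0439, 0.2194]
ee_rot: [-0.615, 1.477, 0.613]
force: [0.6, -0.6, -0.3]
width: 1.0
```

Run:
```python
from h import *
st(); d=snap('wrist','w8'); e=snap('side','s2')
a=cv2.resize(d['pixels'][40:300,100:460,::-1],None,fx=1.25,fy=1.25,interpolation=cv2.INTER_CUBIC)
b=cv2.resize(e['pixels'][170:280,190:330,::-1],None,fx=2.4,fy=2.4,interpolation=cv2.INTER_CUBIC)
o=np.zeros((330,800,3),np.uint8);o[:a.shape[0],:a.shape[1]]=a;o[:b.shape[0],460:460+b.shape[1]]=b;cv2.imwrite('pics/w8b.png',o)
```

```text
t 11.88 p [0.61   0.0439 0.2194] x [ 0.005  0.001 -1.   ] zdir 45.02 F [ 0.6  -0.55 -0.31] T [ 0.007 -0.072 -0.011] w 1.0 q [ 0.283  0.502 -0.659  1.581  0.327  1.167  0.342]
```

View pics/w8b.png

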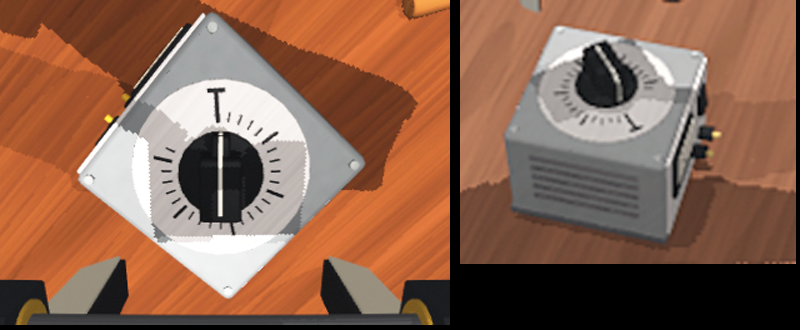

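The released knob is on the shaft, with its white line at (220,135)–(220,215) against the zero tick at (216,92)–(219,122). I check the angle and height numerically.

Run:
```python
from h import *
d=load('w8'); im=d['pixels'].astype(int)
u,v=np.meshgrid(np.arange(560),np.arange(420)); 
cl=cloud(d); 
line=(im.min(2)>150)&(u>268)&(u<284)&(v>152)&(v<210)
# bar-top part of the line
P=onplane(d,np.c_[u[line],v[line]],.160); mu=P.mean(0); dv=np.linalg.svd(P-mu)[2][0]; dv*=np.sign(dv[1]); print(line.sum(),'pointer dir',np.degrees(np.arctan2(dv[1],dv[0])))
dark=(im.max(2)<90)&(u>262)&(u<290)&(v>108)&(v<142); Z=onplane(d,np.c_[u[dark],v[dark]],.12); r=np.hypot(Z[:,0]-.5884,Z[:,1]-.0638); Z=Z[(r>.031)&(r<.05)]; c=Z.mean(0); print(len(Z),'zero dir',np.degrees(np.arctan2(c[1]-.0638,c[0]-.5884)))
# heights
k=(np.hypot(cl[...,0]-.5884,cl[...,1]-.0638)<.010); print('bar top z',np.median(cl[k][:,2]))
rr=np.hypot(cl[...,0]-.5884,cl[...,1]-.0638); k=(rr>.05)&(rr<.06); print('plate z',np.median(cl[k][:,2]))
k=(rr<.027)&(rr>.018)&(im.max(2)<90)&(cl[...,2]<.14);print('flange top',np.median(cl[k][:,2]),k.sum())
```

```text
163 pointer dir 134.8243006166271
49 zero dir 138.12824737882133
bar top z 0.32316662560954024
plate z 0.29896198759293324
flange top 0.13161268064433598 1223
```

Run:
```python
from h import *
print(arm.sign_off()); st()
```

```text
the job is handed in; nothing more can be done
None
the job is handed in; nothing more can be done
```

The knob is on the shaft, snapped home and turned to the zero mark. I let go of it, moved the gripper clear and handed the job in at about 12 s.

**How it went:** I read the shaft's flat from the wrist camera (about 26° clockwise of zero) and lined the knob up with it before lowering it. It went on without any searching. The spring ball resisted with about 7 N, and I confirmed it was seated with a light press of about 8 N. I then turned it about 24° anticlockwise; the wrist torque reading was at most about 0.04 N m where I checked, and the turn ended short of the end stop.

**Last checks:**
- **Seating:** the flange top measured 131.6 mm up, which puts the underside at about 125.6 mm against 126 mm nominal.
- **Pointer:** it stands at 134.8°, with the zero mark measured at 137–138°. That is about 3° short, or 1.5 mm at the tip, inside the 5 mm limit.
- **Contact:** the gripper was fully open and about 80 mm above the knob, with only noise-level force.

**Checks that failed or were not made:** the depth readings for the bar top and the dial plate came out as nonsense (about 0.3 m), probably because they picked up the gripper, so I ignored them. I did not measure the bystanders again at the end; the arm only worked at the knob and the transformer. I took no reading after the hand-in, because the interface no longer answers.

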